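# Load a flow cell into its assembly nest

## Robot

A 6-joint arm with a two-finger parallel gripper is mounted at the origin on the work surface. World frame = base frame: x ahead of the robot, y to its left, z up, the work surface at z = 0. Lengths are in m, angles in degrees, forces in N, time in s.
With the tool pointing down it reaches from about 0.25 to 0.725 m from the base axis. Payload 9.7 kg.
Tool frame: the origin (TCP) lies midway between the tips of the shut fingers; the grasp point (between the pads) lies 19 mm behind it; z points along the fingers, y is the line along which they close (so a half turn about z gives the same grasp; the last joint's range is limited). The gripper opens to 85 mm and grips with 20 to 120 N. Pads are 22 mm wide; open, the fingers measure 114 mm over their backs; the gripper's body (76 mm by 85 mm) begins 54 mm behind the grasp point. The pads swing forward as they close: fully open they stand 13 mm farther back than shut.
Start: joints at [73.625, 4.979, 10.078, 95.1, 0, 90], TCP at [0.155, 0.528, 0.231] pointing down, gripper open.
Joint ranges: [-179.16, 179.16], [-48.56, 103.87], [-65.8, 70.77], [-126.05, 130.52], [-82.76, 87.17], [-180, 180]. Speed limits (degrees/s): [127.2, 127.2, 147.25, 180, 180, 180].

## Interface

Orientations are given as [roll, pitch, yaw] about the fixed x, y, z axes, in that order (R = Rz(yaw) Ry(pitch) Rx(roll)).
In Python, from workcell import bot gives the robot as it stands.
- The arm moves only by the shell command python3 -m crank 'ROWS' [FORCE]. ROWS is JSON, a list of rows, each an object with "gripper": the finger opening in mm, from 0 to 85.4; "travel": the shift along the tool's x, y, z in mm, a list of three; "twist": the turn, a rotation vector about the tool's x, y, z in rad, a list of three. In form: [{"gripper": gripper, "travel": [tx, ty, tz], "twist": [rx, ry, rz]}, ...]. A call has 1 to 12 rows; each row shifts and turns the commanded pose from where the row before left it, along the tool's axes as they then stand; what a row does not reach is not made up. A row lasts 1/8 s, in which the tool goes at most 62.5 mm and 10.7 degrees, less where a joint would pass 70% of its speed; a pose out of reach is approached as far as the arm can. A call is refused whole if a number of a shift passes 62.5 or a number of a turn 0.188, either way. A call with a gripper value outside its range is refused whole. The fingers move at their own pace and stop on an object; FORCE is the grip in N (left out, the last holds). Time passes only in rows, so rows that do not move let the fingers close. It gives the time, the measured TCP pose, the force, the opening and the grip force at its end, in the units of the state.
- bot.get_obs(): the state, without advancing time (a new reading comes with each control period).
- bot.camera(name): name is "side" or "top"; returns the picture (384x512x3 uint8, red, green, blue); there is no depth.
- bot.calibration(name): a dict with "vfov" (degrees; the focal length in pixels is half the picture's height over the tangent of half this angle, whatever the lens; pixels are square), "cx", "cy" (the principal point, pixels), "k1" (the pictures are not rectified: a ray, as slopes to the right and down, at radius r is drawn at 1 + k1 r^2 times it, then the intrinsics apply), "camera_from_world" (4x4, takes a point from world to camera coordinates). Camera axes: x right, y down, z forward; pixel columns grow to the right and rows downward; lengths in m; the calibration is good to about 2 mm. A picture is of the moment at which its call begins. calibration takes no time and is no camera call.
- bot.job_done(): hands the job in; it is judged then, once.
The state is a dict: "time": time; "q": joint angles; "qd": joint speeds; "joint_efforts": joint torques, N m; "ee_pos": TCP position; "tcp_rot": TCP orientation; "wrist_force": force on the tool from outside, world axes, zero at the start; "torque": the same for the moment, N m; "opening": finger opening in m; "grasp_force": force on a finger pad.
Only numpy, scipy, OpenCV 4.12 (cv2) and the standard library are available. Lean on these libraries where they do the work, as an engineer would, in place of code of your own. Each camera call takes 0.05 s, during which the arm holds its last target. There are 200 camera calls.

## Task

Load the three parts of the flow cell into the assembly nest so that it can be bolted up: first slide the base block along the deck, without lifting it, in between the locators until it is home against the back stop; then lay the spacer frame flat on the block, and last the cover plate on the frame with its hose fittings upward. Set the frame and the cover down in the nest rather than dropping them, leave all three lying flat, square and flush with one another against the back stop, and do not disturb the other things on the bench.

Things in the scene. Friction and masses are not known exactly. Their poses are not given: they have to be found in the camera images.
- fixture: Assembly nest fixed to the bench: dark steel deck plate 340 x 150 x 15 mm carrying aluminium locators. Origin: under the middle of the nest pocket, at bench level (deck underside). x points from the open loading end to the back stop, y to the left of that, z up. Deck from x = -215 to +125 mm. A part that is home has its centre at x = 0, y = 0; base block at z = 32, spacer 55, cover 67 mm.
- pocket (a point): Middle of the pocket floor, on the deck's top (15 mm above the bench); axes as the fixture's. The pocket is 60 mm wide between four locators with faces at y = +-30 mm (22 mm long, centred at x = +-36 mm, 18 mm thick, 62 mm high; top 10 mm bevelled out 5 mm). On each side a finger gap, x = -25 to +25 mm, lies between them, open outward and down to a guide rail 14 mm high.
- back_stop (a point): Middle of the back stop's working face, at its top edge, 62 mm above the deck, 50 mm beyond the pocket's middle. The stop is an aluminium block 44 mm wide, 18 mm thick, top 10 mm bevelled back by 5 mm. An open hold-down clamp stands 28 mm and more beyond this face, leaning away, up to 165 mm above the bench; it is rigid and stays as it is.
- mouth (a point): Middle of the pocket's mouth at deck level, 80 mm from the pocket's middle towards the loading end. Two low guides (24 mm high) flare from 30 mm either side of the middle line at the front locators to 44 mm here and steer the block in; otherwise the loading end is open.
- base_block_center (a point): Centre of the base block: a plain white plastic block 100 mm long (x), 56 mm wide (y), 34 mm high (z), about 0.3 kg, with a serpentine groove on top. It starts lying on the deck in front of the nest, roughly lined up with it, and slides with ordinary friction (1 to 5 N). Site axes: x along its length, z up. It fits either way round.
- spacer_center (a point): Centre (half-way up) of the spacer frame: a flat white plastic frame 100 mm long (x), 56 mm wide (y), 12 mm thick (z), with a through window 64 x 26 mm in the middle, about 0.1 kg. It starts flat on the bench to the left or right of the nest. It fits either way round.
- cover_center (a point): Centre of the plate (half-way up its thickness) of the cover plate: a white plastic plate 100 mm long (x), 56 mm wide (y), 12 mm thick (z), about 0.14 kg, with two steel hose fittings on its top face at x = +-28 mm, 15 mm across and rising 21 mm above the plate. z points up through the fittings. It starts flat on the bench, fittings up, on the side of the nest away from the spacer. Fits either way round.
- wash_bottle: Bystander: white plastic wash bottle, 64 mm across, 165 mm tall; origin at the centre of its underside.
- driver: Bystander: black-handled screwdriver, 190 mm long, lying on the bench.
- caliper: Bystander: steel caliper with a black display head, 215 mm long, lying on the bench.
- bolt_tray: Bystander: grey open tray of bolts, 120 x 80 x 28 mm; origin at the centre of its underside.
- dish: Bystander: shallow glass dish, 90 mm across, 18 mm high; origin at the centre of its underside.
- tweezers: Bystander: steel tweezers, 130 mm long, lying on the bench.
Mind the look-alikes: they are no part of the job. Of the things shaped like the part that bears spacer_center, the white one is meant.

How it is judged:
By the outcome, as a careful person would: the job done as asked, in the order asked, and still so for the second after the job is handed in, with the robot touching nothing.
It also fails if it takes over 64 s, if anything falls off the work surface, if the arm or the gripper's body presses on something with over 40 N, if the wrist force passes 120 N, or if a joint passes its speed limit or range.

## Working session

There is one attempt and no reset: what is moved stays moved. The work goes in short steps, Python scripts to look and compute and a shell command to move; the robot and the scene stay as the last step left them, time stands still between calls to the robot, and variables do not carry over. Pictures are saved under pics/ and viewed, at most 10 in all, crops included, and the job is handed in when it is done.

```bash
mkdir -p pics; ls
python3 - <<'E'
from workcell import bot
import cv2,numpy as np
for n in("top","side"):
    cv2.imwrite(f"pics/{n}0.png",bot.camera(n)[:,:,::-1]); print(n,bot.calibration(n))
print(bot.get_obs())
E
```

```text
pics
top {'vfov': 47.60844320587427, 'cx': 254.4088524570814, 'cy': 192.38292634279136, 'k1': -0.10926665529227057, 'camera_from_world': array([[-2.01538215e-02, -9.99795706e-01, -1.53937093e-03,
        -2.58652472e-03],
       [-9.93916603e-01,  2.02020074e-02, -1.08266637e-01,
         5.10063978e-01],
       [ 1.08275617e-01, -6.51980145e-04, -9.94120700e-01,
         1.22289330e+00],
       [ 0.00000000e+00,  0.00000000e+00,  0.00000000e+00,
         1.00000000e+00]])}
side {'vfov': 54.81797411077649, 'cx': 261.87653675659965, 'cy': 193.5884205173937, 'k1': 0.00029660350432366523, 'camera_from_world': array([[ 0.89424443, -0.44753012,  0.00660971, -0.46449811],
       [-0.3443856 , -0.69742572, -0.62848702,  0.2376507 ],
       [ 0.28587665,  0.55974473, -0.77779199,  0.97758658],
       [ 0.        ,  0.        ,  0.        ,  1.        ]])}
{'time': 0.1, 'q': array([ 7.36243528e+01,  5.00615018e+00,  1.00380217e+01,  9.51004828e+01,
       -7.17411141e-04,  8.99980190e+01]), 'qd': array([-0.0290863 , -0.13169542,  0.15864492, -0.09770383, -0.06334717,
       -0.01079357]), 'joint_efforts': array([-5.53926966e-04, -5.21559727e+01,  4.65655911e+01,  1.59990432e-02,
        3.70900409e-05, -7.56125701e-06]), 'ee_pos': array([0.15500471, 0.52747581, 0.23066252]), 'tcp_rot': array([-1.79931389e+02,  7.15038412e-04,  1.63626335e+02]), 'wrist_force': array([-0.43687297, -0.02542021, -0.28211015]), 'torque': array([ 0.00097853,  0.02167555, -0.02557623]), 'grasp_force': 0.0, 'opening': 0.08523446956550713}
```

View pics/top0.png

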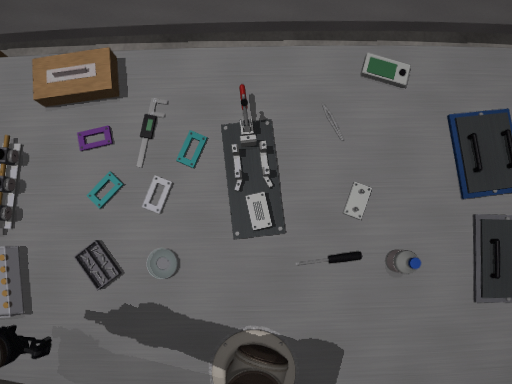

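View pics/side0.png

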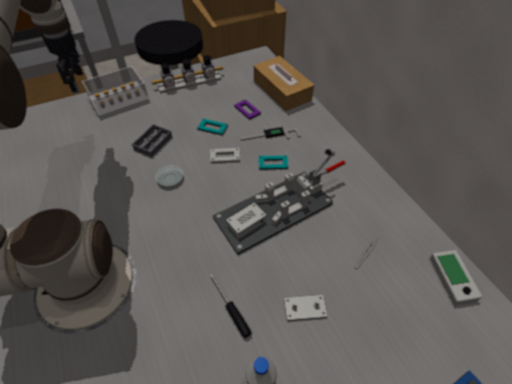

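The frame-shaped items in the top view are teal (192,149), teal (106,190), purple (95,138) and white (157,194). The white one at (157,194) is the spacer because the task names white. The block is at (259,211), the cover with its two fittings at (358,200), and the nest at (252,180).

```bash
cat > h.py <<'E'
from workcell import bot
import cv2,numpy as np
def cal(n):
    c=bot.calibration(n); f=192/np.tan(np.radians(c["vfov"]/2))
    return np.array([[f,0,c["cx"]],[0,f,c["cy"]],[0,0,1.]]),np.array([c["k1"],0,0,0.]),c["camera_from_world"]
def plane(n,px,z):
    K,d,T=cal(n); u=cv2.undistortPoints(np.float64(px).reshape(-1,1,2),K,d)[:,0]
    R,t=T[:3,:3],T[:3,3]; o=-R.T@t; v=np.c_[u,np.ones(len(u))]@R
    return (o+v*((z-o[2])/v[:,2])[:,None])[:,:2]
def proj(n,P):
    K,d,T=cal(n); return cv2.projectPoints(np.float64(P).reshape(-1,1,3),cv2.Rodrigues(T[:3,:3])[0],T[:3,3],K,d)[0][:,0]
def rect(n,mask,z,seed=None):
    cs,_=cv2.findContours(mask.astype(np.uint8),cv2.RETR_EXTERNAL,cv2.CHAIN_APPROX_NONE)
    c=min(cs,key=lambda c:-cv2.pointPolygonTest(c,seed,True)) if seed else max(cs,key=cv2.contourArea)
    w=plane(n,c[:,0],z)*1000
    (x,y),(a,b),t=cv2.minAreaRect(np.float32(w))
    if a<b:a,b,t=b,a,t+90
    return np.round([x,y,a,b,(t+90)%180-90],1),cv2.contourArea(c)
E
cat > m.py <<'E'
from h import *
im={n:bot.camera(n) for n in("top","side")}
for n,seeds in (("top",dict(block=(259,211,.049),spacer=(151,186,.012),cover=(358,200,.012))),("side",dict(block=(245,218,.049),spacer=(225,150,.012),cover=(306,300,.012)))):
    I=im[n];h=cv2.cvtColor(I,cv2.COLOR_RGB2HSV)
    w=cv2.morphologyEx(((h[...,2]>165)&(h[...,1]<40)).astype(np.uint8),cv2.MORPH_CLOSE,np.ones((3,3)))
    for k,(u,v,z) in seeds.items(): print(n,k,*rect(n,w,z,(u,v)))
    d=(h[...,2]<80).astype(np.uint8)
    m=np.zeros_like(d); s=(slice(105,250),slice(212,295)) if n=="top" else (slice(165,255),slice(205,340))
    m[s]=d[s]; m=cv2.morphologyEx(m,cv2.MORPH_OPEN,np.ones((5,5)));print(n,"deck",*rect(n,m,.015))
    cv2.imwrite(f"pics/dm_{n}.png",m*255)
T=im["top"][:,:,::-1]
a=cv2.resize(T[85:245,80:280],(0,0),fx=4,fy=3.75*4/3.75)[:600]
cv2.imwrite("pics/crop1.png",cv2.resize(T[95:245,80:280],(800,600),interpolation=cv2.INTER_CUBIC))
cv2.imwrite("pics/crop2.png",cv2.resize(im["side"][135:255,200:360,::-1],(800,600),interpolation=cv2.INTER_CUBIC))
E
python3 m.py
```

```text
top block [558.1  32.7   0.    0.    0. ] 0.0
top spacer [498.5 298.7   0.    0.    0. ] 0.0
top cover [563.7  34.    0.    0.    0. ] 0.0
top deck [559.2  -8.8 353.1 154.7   5.5] 5500.5Traceback (most recent call last):
  File "m.py", line 6, in <module>
    for k,(u,v,z) in seeds.items(): print(n,k,*rect(n,w,z,(u,v)))
                                               ~~~~^^^^^^^^^^^^^
  File "h.py", line 14, in rect
    c=min(cs,key=lambda c:-cv2.pointPolygonTest(c,seed,True)) if seed else max(cs,key=cv2.contourArea)
      ~~~^^^^^^^^^^^^^^^^^^^^^^^^^^^^^^^^^^^^^^^^^^^^^^^^^^^^
ValueError: min() iterable argument is empty
```

```bash
sed -i 's/>165/>TH/; s/^im=/TH=0;im=/' m.py
python3 - <<'E'
from h import *
for n,p in(("top",[(259,205),(151,188),(358,193),(300,200),(200,200),(230,200)]),("side",[(232,222),(215,155),(295,313),(270,290),(225,170)])):
    I=cv2.imread(f"pics/{n}0.png")
    for u,v in p: print(n,u,v,I[v-2:v+3,u-2:u+3].max((0,1)),I[v,u])
E
sed -i 's/TH=0/TH=int(__import__("sys").argv[1])/' m.py; python3 m.py 135; python3 m.py 125
```

```text
top 259 205 [153 155 155] [91 90 89]
top 151 188 [164 159 160] [163 158 159]
top 358 193 [149 151 151] [149 150 150]
top 300 200 [110 109 110] [107 105 106]
top 200 200 [111 110 111] [111 110 111]
top 230 200 [106 105 106] [63 62 59]
side 232 222 [150 156 158] [150 155 157]
side 215 155 [144 149 151] [118 122 124]
side 295 313 [154 159 161] [152 157 159]
side 270 290 [106 108 111] [105 107 111]
side 225 170 [110 113 116] [108 110 113]
top block [456.4 -22.7  98.4  54.   11.6] 619.5
top spacer [513.  274.1  99.6  54.9 -21.9] 584.5
top cover [ 483.2 -314.    97.3   52.6  -21.7] 541.5
top deck [559.2  -8.8 353.1 154.7   5.5] 5500.5
side block [455.4 -24.2  95.4  52.7  11.5] 445.5
side spacer [511.7 273.6  96.3  53.1 -21.6] 257.5
side cover [ 482.7 -314.4   98.5   54.4  -21.7] 765.0
side deck [568.7 -11.4 376.  162.5   5.9] 3465.5
top block [456.3 -22.6  98.4  54.4  11.5] 627.5
top spacer [513.3 274.9 101.5  56.5 -21.9] 605.0
top cover [ 483.4 -313.1   98.9   54.   -21.2] 568.5
top deck [559.2  -8.8 353.1 154.7   5.5] 5500.5
side block [455.9 -24.   98.7  55.   11.5] 498.5
side spacer [512.6 274.  101.4  53.1 -26.2] 297.0
side cover [ 483.5 -314.2  101.3   56.3  -22. ] 807.5
side deck [555.6 -12.8 349.6 162.5   5.9] 3359.0
```

View pics/crop1.png

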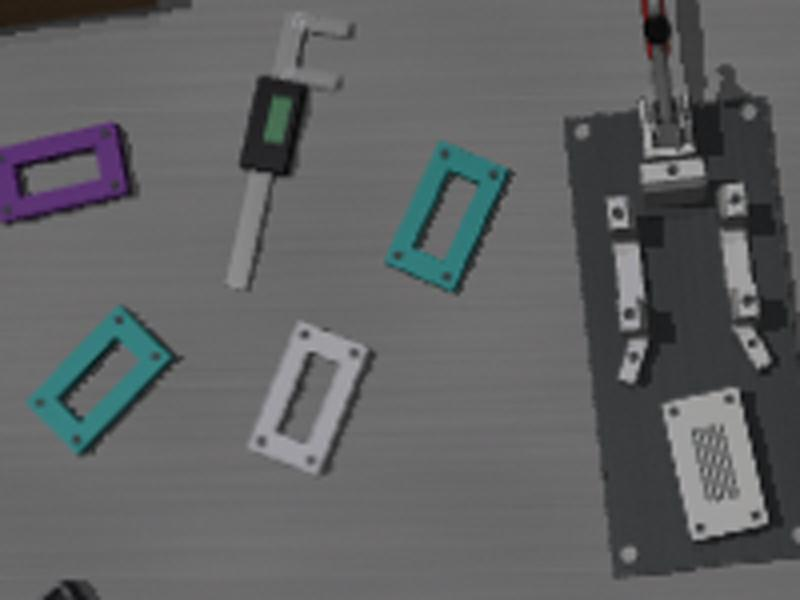

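View pics/crop2.png

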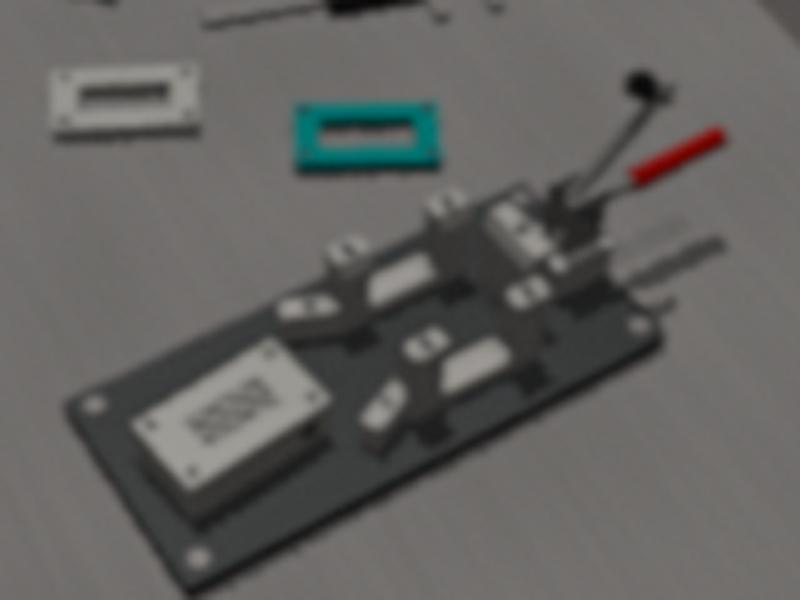

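The white frame at crop1 (310,398), top view (157,194), is the only white one, so it is the spacer. The deck screws show at crop1 (582,131), (750,112), (628,554) and (797,536). The locator bolts show at about (619,212), (735,198), (630,314) and (749,300).

```bash
cat > fx.py <<'E'
from h import *
def refine(I,p,dark):
    g=cv2.cvtColor(I,cv2.COLOR_BGR2GRAY).astype(float); u,v=map(round,p); r=3
    w=g[v-r:v+r+1,u-r:u+r+1]; w=(w.max()-w if dark else w-np.median(w)); w=np.clip(w-.4*w.max(),0,None)
    Y,X=np.mgrid[v-r:v+r+1,u-r:u+r+1]; return (w*X).sum()/w.sum(),(w*Y).sum()/w.sum()
# deck screws order: FL(back-left),BR..., = backleft, backright, frontleft, frontright
S={"top":[(582,131),(750,112),(628,554),(797,536)],"side":[None,(640,326),(93,404),(198,557)]}
L={"top":[(619,212),(735,198),(630,314),(749,300)],"side":[(446,202),(529,293),(349,250),(428,344)]}
sc={"top":(4,80,95),"side":(5,200,135)}
for n in S:
    I=cv2.imread(f"pics/{n}0.png"); s,ox,oy=sc[n]
    P=[plane(n,[refine(I,((p[0]+.5)/s-.5+ox,(p[1]+.5)/s-.5+oy),False)],.015)[0]*1000 if p else None for p in S[n]]
    Q=[plane(n,[((p[0]+.5)/s-.5+ox,(p[1]+.5)/s-.5+oy)],.077)[0]*1000 for p in L[n]]
    print(n,"screws",[None if p is None else p.round(1) for p in P]); print(n,"loc",np.round(Q,1))
    Q=np.array(Q); ax=Q[0]+Q[1]-Q[2]-Q[3]; print(" loc yaw",np.degrees(np.arctan2(ax[1],ax[0])),"c",Q.mean(0))
    A=(P[0]+P[3])/2 if P[0] is not None else (P[1]+P[2])/2
    B=(P[1]+P[2])/2
    d=[P[1]-P[3]]+([P[0]-P[2]] if P[0] is not None else [])
    e=P[2]-P[3]
    y=[np.degrees(np.arctan2(v[1],v[0])) for v in d]+[np.degrees(np.arctan2(-e[0],e[1]))]
    c=(A+B)/2; t=np.radians(np.mean(y)); print(" screw yaws",y,"deck c",c,"pocket",c+45*np.array([np.cos(t),np.sin(t)]),[np.linalg.norm(v) for v in d],np.linalg.norm(e))
E
python3 fx.py
```

```text
top screws [array([706.9,  69.8]), array([718.5, -53.9]), array([394.7,  39.9]), array([406.4, -84. ])]
top loc [[631.5  40.6]
 [639.8 -40.7]
 [559.2  34. ]
 [567.4 -48.8]]
 loc yaw 5.788479657011789 c [599.46530287  -3.72496049]
 screw yaws [np.float64(5.513674068707763), np.float64(5.468085220841555), np.float64(5.402690703134985)] deck c [556.62834658  -7.0457954 ] pocket [601.42406481  -2.76284916] [np.float64(313.5240967100699), np.float64(313.6400502451118)] 124.54371337681005
side screws [None, array([718.2, -53.9]), array([394.2,  41.3]), array([406.5, -83.9])]
side loc [[630.4  40.8]
 [639.1 -42.6]
 [560.2  32.9]
 [568.3 -49.3]]
 loc yaw 5.9026768404070316 c [599.50671761  -4.55387887]
 screw yaws [np.float64(5.512738395000037), np.float64(5.611921429174262)] deck c [556.18643565  -6.25482613] pocket [600.97454606  -1.8930414 ] [np.float64(313.14288909331964)] 125.88920604761273
```

```bash
cat > go.py <<'E'
import sys
from h import *
from scipy.spatial.transform import Rotation as Ro
F=np.array([600.8,-3.0]);YF=5.55
def go(x,y,z,yaw):
    o=bot.get_obs(); p=o["ee_pos"]*1000; R0=Ro.from_euler("xyz",o["tcp_rot"],degrees=True)
    R1=Ro.from_euler("xyz",[180,0,yaw],degrees=True)
    d=np.array([x,y,z])-p
    print("t%.1f"%o["time"],"pos",p.round(1),"rot",o["tcp_rot"].round(2),"F",o["wrist_force"].round(1),"open %.1f grip %.0f"%(o["opening"]*1e3,o["grasp_force"]))
    print(" twist",(R0.inv()*R1).as_rotvec().round(4),"then travel",R1.inv().apply(d).round(1),"| travel in present axes",R0.inv().apply(d).round(1))
def fx(a,b,z,yaw=None):
    t=np.radians(YF); c=F+[a*np.cos(t)-b*np.sin(t),a*np.sin(t)+b*np.cos(t)]; go(*c,z,180+YF if yaw is None else yaw)
if __name__=="__main__":
    a=list(map(float,sys.argv[2:])); {"w":go,"f":fx}[sys.argv[1]](*a)
E
python3 go.py w 456 -23.3 150 191.5
```

```text
t0.4 pos [155.  527.6 231.2] rot [-179.98   -0.    163.62] F [-0.1  0.7  1.1] open 85.3 grip 0
 twist [-2.000e-04 -1.000e-04 -4.865e-01] then travel [-185.1 -599.9   81.2] | travel in present axes [-444.1 -443.7   81.3]
```

```bash
python3 -m crank '[{"gripper":85,"travel":[0,0,0],"twist":[0,0,-0.162]},{"gripper":85,"travel":[0,0,0],"twist":[0,0,-0.162]},{"gripper":85,"travel":[0,0,0],"twist":[0,0,-0.162]},{"gripper":85,"travel":[-15,-50,0],"twist":[0,0,0]},{"gripper":85,"travel":[-15,-50,0],"twist":[0,0,0]},{"gripper":85,"travel":[-15,-50,0],"twist":[0,0,0]},{"gripper":85,"travel":[-15,-50,0],"twist":[0,0,0]},{"gripper":85,"travel":[-15,-50,0],"twist":[0,0,0]},{"gripper":85,"travel":[-15,-50,0],"twist":[0,0,0]},{"gripper":85,"travel":[-15,-50,0],"twist":[0,0,0]},{"gripper":85,"travel":[-15,-50,0],"twist":[0,0,0]},{"gripper":85,"travel":[-15,-50,0],"twist":[0,0,0]}]' 20; python3 go.py w 456 -23.3 70 191.5
```

```text
time: 1.9
ee_pos: [0.3774, 0.1119, 0.2316]
tcp_rot: [180.0, 0.1, -168.5]
wrist_force: [1.1, 0.7, 0.2]
opening: 0.085
grasp_force: 0.0
t1.9 pos [377.4 111.9 231.6] rot [ 1.7999e+02  6.0000e-02 -1.6853e+02] F [1.1 0.7 0.2] open 85.0 grip 0
 twist [ 0.0001  0.001  -0.0005] then travel [ -50.1 -148.2  161.6] | travel in present axes [ -50.  -148.2  161.6]
```

```bash
python3 -m crank '[{"gripper":85,"travel":[-15,-45,30],"twist":[0,0,0]},{"gripper":85,"travel":[-15,-45,40],"twist":[0,0,0]},{"gripper":85,"travel":[-12,-37,40],"twist":[0,0,0]},{"gripper":85,"travel":[-8,-21,40],"twist":[0,0,0]},{"gripper":85,"travel":[0,0,11.5],"twist":[0,0,0]},{"gripper":85,"travel":[0,0,0],"twist":[0,0,0]}]'; python3 go.py w 456 -23.3 19 191.5
```

```text
time: 2.65
ee_pos: [0.4548, -0.0212, 0.0699]
tcp_rot: [180.0, -0.1, -168.5]
wrist_force: [0.2, -0.0, 0.3]
opening: 0.0848
grasp_force: 0.0
t2.6 pos [454.8 -21.2  69.9] rot [ 1.7998e+02 -5.0000e-02 -1.6853e+02] F [ 0.2 -0.   0.3] open 84.8 grip 0
 twist [ 0.0004 -0.0009 -0.0006] then travel [-0.8 -2.3 50.9] | travel in present axes [-0.8 -2.4 50.9]
```

```bash
python3 -m crank '[{"gripper":85,"travel":[-0.8,-2.3,25],"twist":[0,0,0]},{"gripper":85,"travel":[0,0,26],"twist":[0,0,0]},{"gripper":85,"travel":[0,0,0],"twist":[0,0,0]},{"gripper":64,"travel":[0,0,0],"twist":[0,0,0]},{"gripper":60,"travel":[0,0,0],"twist":[0,0,0]},{"gripper":56,"travel":[0,0,0],"twist":[0,0,0]},{"gripper":52,"travel":[0,0,0],"twist":[0,0,0]},{"gripper":52,"travel":[0,0,0],"twist":[0,0,0]},{"gripper":52,"travel":[0,0,0],"twist":[0,0,0]}]' 20; python3 go.py f -105 0 19
```

```text
time: 3.78
ee_pos: [0.4571, -0.0234, 0.0199]
tcp_rot: [180.0, 0.1, -168.5]
wrist_force: [-1.0, 3.2, 5.9]
opening: 0.0557
grasp_force: 20.9
t3.8 pos [457.1 -23.4  19.9] rot [ 1.7998e+02  9.0000e-02 -1.6852e+02] F [-1.   3.2  5.9] open 55.7 grip 21
 twist [0.0004 0.0016 0.1035] then travel [-40.    6.4   0.9] | travel in present axes [-40.4   2.2   0.9]
```

```bash
python3 -m crank '[{"gripper":52,"travel":[0,0,0],"twist":[0,0,0.052]},{"gripper":52,"travel":[0,0,0],"twist":[0,0,0.052]},{"gripper":52,"travel":[-10,2,0],"twist":[0,0,0]},{"gripper":52,"travel":[-10,2,0],"twist":[0,0,0]},{"gripper":52,"travel":[-10,2,0],"twist":[0,0,0]},{"gripper":52,"travel":[-10,0.4,0],"twist":[0,0,0]},{"gripper":52,"travel":[0,0,0],"twist":[0,0,0]},{"gripper":60,"travel":[0,0,0],"twist":[0,0,0]},{"gripper":70,"travel":[0,0,0],"twist":[0,0,0]},{"gripper":70,"travel":[0,0,0],"twist":[0,0,0]}]' 20; python3 go.py f -173 0 90
cat > look.py <<'E'
import sys
from h import *
n,s,x0,y0,w,hh,f=sys.argv[1],sys.argv[2],*map(int,sys.argv[3:8])
I=bot.camera(n); cv2.imwrite(f"pics/{s}_raw.png",I[:,:,::-1])
cv2.imwrite(f"pics/{s}.png",cv2.resize(I[y0:y0+hh,x0:x0+w,::-1],(w*f,hh*f),interpolation=cv2.INTER_CUBIC))
E
```

```text
time: 5.03
ee_pos: [0.4956, -0.0135, 0.0187]
tcp_rot: [-180.0, -0.0, -174.5]
wrist_force: [0.2, 0.9, -0.1]
opening: 0.0698
grasp_force: 0.0
t5.0 pos [495.6 -13.5  18.7] rot [-1.8000e+02 -1.0000e-02 -1.7449e+02] F [ 0.2  0.9 -0.1] open 69.8 grip 0
 twist [-0.     -0.0002 -0.0007] then travel [ 67.3   0.3 -71.3] | travel in present axes [ 67.3   0.2 -71.3]
```

```bash
python3 -m crank '[{"gripper":75,"travel":[0,0,-35],"twist":[0,0,0]},{"gripper":50,"travel":[0,0,-36],"twist":[0,0,0]},{"gripper":15,"travel":[35,0,0],"twist":[0,0,0]},{"gripper":15,"travel":[35,0,0],"twist":[0,0,0]},{"gripper":15,"travel":[0,0,35],"twist":[0,0,0]},{"gripper":15,"travel":[0,0,30],"twist":[0,0,0]},{"gripper":15,"travel":[0,0,0],"twist":[0,0,0]}]' 20; python3 go.py f -61 0 25;python3 look.py side s1 200 135 160 120 5
```

```text
time: 5.9
ee_pos: [0.4244, -0.0201, 0.0231]
tcp_rot: [180.0, -0.2, -174.5]
wrist_force: [-0.7, -0.2, 0.3]
opening: 0.0146
grasp_force: 0.0
t5.9 pos [424.4 -20.1  23.1] rot [ 179.97   -0.21 -174.49] F [-0.7 -0.2  0.3] open 14.6 grip 0
 twist [ 0.0005 -0.0036 -0.0008] then travel [-116.2    0.    -1.9] | travel in present axes [-1.162e+02  1.000e-01 -2.300e+00]
```

View pics/s1.png

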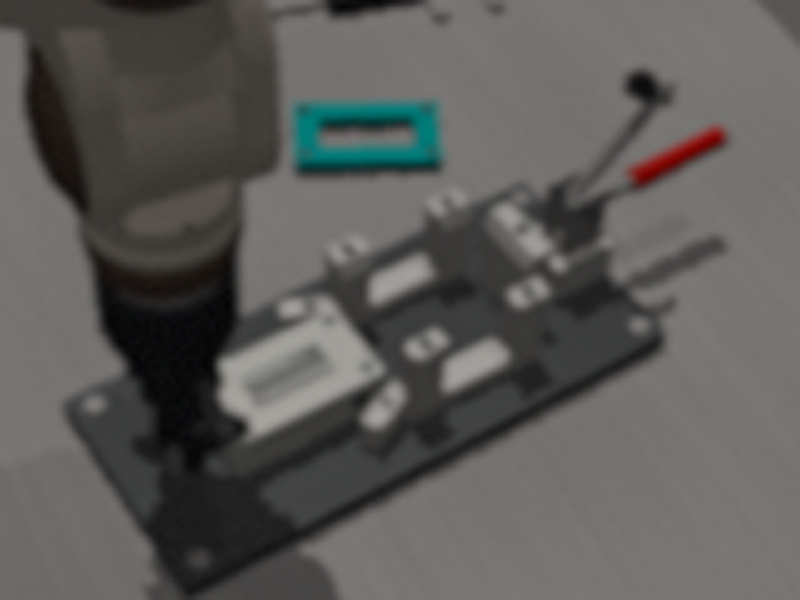

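The block lies square in the flared guides (its top is at about (300,370) in the crop), with the fingers behind it at (200,430). Now I push it in with slow rows.

```bash
python3 -m crank '[{"gripper":15,"travel":[-10,0,0],"twist":[0,0,0]},{"gripper":15,"travel":[-10,0,0],"twist":[0,0,0]},{"gripper":15,"travel":[-10,0,0],"twist":[0,0,0]},{"gripper":15,"travel":[-10,0,0],"twist":[0,0,0]},{"gripper":15,"travel":[-10,0,0],"twist":[0,0,0]}]' 20; python3 go.py f -61 0 25;  python3 -m crank '[{"gripper":15,"travel":[-10,0,0],"twist":[0,0,0]},{"gripper":15,"travel":[-10,0,0],"twist":[0,0,0]},{"gripper":15,"travel":[-10,0,0],"twist":[0,0,0]},{"gripper":15,"travel":[-10,0,0],"twist":[0,0,0]},{"gripper":15,"travel":[-8,0,0],"twist":[0,0,0]},{"gripper":15,"travel":[-4,0,0],"twist":[0,0,0]}]' 20; python3 go.py f -61 0 25
```

```text
time: 6.58
ee_pos: [0.4765, -0.0153, 0.0248]
tcp_rot: [180.0, -0.0, -174.5]
wrist_force: [-3.6, 0.2, 2.8]
opening: 0.0151
grasp_force: 1.6
t6.6 pos [476.5 -15.3  24.8] rot [ 1.8000e+02 -1.0000e-02 -1.7448e+02] F [-3.6  0.2  2.8] open 15.1 grip 2
 twist [ 0.     -0.0002 -0.0006] then travel [-63.9   0.2  -0.2] | travel in present axes [-63.9   0.2  -0.3]
time: 7.32
ee_pos: [0.528, -0.0103, 0.0247]
tcp_rot: [180.0, -0.0, -174.5]
wrist_force: [-3.0, -0.8, 3.1]
opening: 0.0149
grasp_force: 1.6
t7.3 pos [528.  -10.3  24.7] rot [ 1.8000e+02 -1.0000e-02 -1.7449e+02] F [-3.  -0.8  3.1] open 14.9 grip 2
 twist [ 0.     -0.0001 -0.0006] then travel [-12.2   0.3  -0.3] | travel in present axes [-12.2   0.3  -0.3]
```

```bash
python3 -m crank '[{"gripper":15,"travel":[-4,0,0],"twist":[0,0,0]},{"gripper":15,"travel":[-4,0,0],"twist":[0,0,0]},{"gripper":15,"travel":[-2,0,0],"twist":[0,0,0]},{"gripper":15,"travel":[0,0,0],"twist":[0,0,0]}]' 20; python3 go.py f -61 0 25;  python3 -m crank '[{"gripper":15,"travel":[-1,0,0],"twist":[0,0,0]},{"gripper":15,"travel":[-1,0,0],"twist":[0,0,0]},{"gripper":15,"travel":[0,0,0],"twist":[0,0,0]}]' 20; python3 go.py f -61 0 25
```

```text
time: 7.82
ee_pos: [0.5378, -0.0094, 0.0248]
tcp_rot: [-180.0, 0.0, -174.5]
wrist_force: [0.9, 0.3, 0.1]
opening: 0.0151
grasp_force: 0.0
t7.8 pos [537.8  -9.4  24.8] rot [-1.8000e+02  3.0000e-02 -1.7449e+02] F [0.9 0.3 0.1] open 15.1 grip 0
 twist [-0.      0.0005 -0.0006] then travel [-2.3  0.3 -0.2] | travel in present axes [-2.3  0.3 -0.2]
time: 8.2
ee_pos: [0.539, -0.0093, 0.0248]
tcp_rot: [-180.0, -0.1, -174.5]
wrist_force: [-5.7, -0.4, 2.8]
opening: 0.0149
grasp_force: 2.5
t8.2 pos [539.   -9.3  24.8] rot [-1.8000e+02 -6.0000e-02 -1.7449e+02] F [-5.7 -0.4  2.8] open 14.9 grip 3
 twist [-0.     -0.0011 -0.0007] then travel [-1.1  0.3 -0.2] | travel in present axes [-1.1  0.3 -0.2]
```

```bash
R='[{"gripper":15,"travel":[-1,0,0],"twist":[0,0,0]},{"gripper":15,"travel":[0,0,0],"twist":[0,0,0]}]'; python3 -m crank '[{"gripper":15,"travel":[-1,0,0],"twist":[0,0,0]},{"gripper":15,"travel":[0,0,0],"twist":[0,0,0]}]' 20; python3 -m crank '[{"gripper":15,"travel":[-1,0,0],"twist":[0,0,0]},{"gripper":15,"travel":[0,0,0],"twist":[0,0,0]}]' 20;python3 go.py f -61 0 25
```

```text
time: 8.45
ee_pos: [0.539, -0.0093, 0.0248]
tcp_rot: [180.0, -0.2, -174.5]
wrist_force: [-11.1, -1.3, 6.7]
opening: 0.0148
grasp_force: 5.4
time: 8.7
ee_pos: [0.539, -0.0093, 0.0248]
tcp_rot: [180.0, -0.3, -174.5]
wrist_force: [-15.9, -3.0, 11.2]
opening: 0.015
grasp_force: 8.3
t8.7 pos [539.   -9.3  24.8] rot [ 180.     -0.28 -174.5 ] F [-15.9  -3.   11.2] open 15.0 grip 8
 twist [ 0.     -0.005  -0.0008] then travel [-1.1  0.3 -0.2] | travel in present axes [-1.1  0.3 -0.2]
```

```bash
python3 -m crank '[{"gripper":15,"travel":[6,0,0],"twist":[0,0,0]},{"gripper":15,"travel":[10,0,0],"twist":[0,0,0]},{"gripper":15,"travel":[0,0,-40],"twist":[0,0,0]},{"gripper":40,"travel":[0,0,-50],"twist":[0,0,0]},{"gripper":85,"travel":[0,0,-50],"twist":[0,0,0.1]},{"gripper":85,"travel":[0,0,0],"twist":[0,0,0.187]},{"gripper":85,"travel":[0,0,0],"twist":[0,0,0.187]}]' 20; python3 go.py w 512.7 274 60 158.2
```

```text
time: 9.57
ee_pos: [0.5258, -0.0106, 0.1657]
tcp_rot: [180.0, 0.1, 158.0]
wrist_force: [-0.1, 0.2, -0.7]
opening: 0.0839
grasp_force: 0.0
t9.6 pos [525.8 -10.6 165.7] rot [1.7996e+02 1.1000e-01 1.5800e+02] F [-0.1  0.2 -0.7] open 83.9 grip 0
 twist [ 0.0008  0.0019 -0.0035] then travel [117.8 259.4 105.7] | travel in present axes [118.9 258.9 105.7]
```

```bash
python3 -m crank '[{"gripper":85,"travel":[22,48,0],"twist":[0,0,-0.0035]},{"gripper":85,"travel":[22,48,0],"twist":[0,0,0]},{"gripper":85,"travel":[22,48,0],"twist":[0,0,0]},{"gripper":85,"travel":[22,48,35],"twist":[0,0,0]},{"gripper":85,"travel":[20,44,35],"twist":[0,0,0]},{"gripper":85,"travel":[10,23,35],"twist":[0,0,0]},{"gripper":85,"travel":[0,0,0],"twist":[0,0,0]},{"gripper":85,"travel":[0,0,0],"twist":[0,0,0]}]' 20; python3 go.py w 512.7 274 3 158.2; python3 m.py 130 | grep spacer; python3 m.py 130 | grep -E "block|cover"
```

```text
time: 10.58
ee_pos: [0.5109, 0.2725, 0.0613]
tcp_rot: [180.0, 0.0, 158.6]
wrist_force: [0.9, -0.7, -0.2]
opening: 0.085
grasp_force: 0.0
t10.6 pos [510.9 272.5  61.3] rot [1.7997e+02 5.0000e-02 1.5855e+02] F [ 0.9 -0.7 -0.2] open 85.0 grip 0
 twist [0.0006 0.0008 0.0061] then travel [-1.1  2.  58.3] | travel in present axes [-1.   2.  58.3]
top spacer [549.8 259.7  55.5  22.4  68.1] 98.0
side spacer [486.  284.4  51.6  40.6  68.4] 56.5
top block [406.5 -81.9   4.    2.  -46.4] 0.5
top cover [ 483.3 -313.1   98.6   54.   -21.2] 565.5
side block [527.4  25.8  26.9   7.6 -26.3] 9.5
side cover [ 483.6 -314.   101.    56.6  -21.7] 814.5
```

```bash
python3 -m crank '[{"gripper":85,"travel":[-1,2,25],"twist":[0,0,0.006]},{"gripper":85,"travel":[0,0,25],"twist":[0,0,0]},{"gripper":85,"travel":[0,0,8],"twist":[0,0,0]},{"gripper":68,"travel":[0,0,0],"twist":[0,0,0]},{"gripper":68,"travel":[0,0,0],"twist":[0,0,0]},{"gripper":66,"travel":[0,0,2],"twist":[0,0,0]},{"gripper":66,"travel":[0,0,0],"twist":[0,0,0]}]' 25; python3 go.py w 512.7 274 0 158.2
```

```text
time: 11.65
ee_pos: [0.5125, 0.2745, 0.0006]
tcp_rot: [180.0, 0.0, 158.2]
wrist_force: [-0.2, 0.5, -0.3]
opening: 0.0658
grasp_force: 0.0
t11.7 pos [512.5 274.5   0.6] rot [1.7998e+02 2.0000e-02 1.5821e+02] F [-0.2  0.5 -0.3] open 65.8 grip 0
 twist [0.0004 0.0003 0.0002] then travel [-0.4 -0.4  0.6] | travel in present axes [-0.4 -0.4  0.6]
```

```bash
python3 -m crank '[{"gripper":60,"travel":[0,0,0.5],"twist":[0,0,0]},{"gripper":54,"travel":[0,0,0],"twist":[0,0,0]},{"gripper":50,"travel":[0,0,0],"twist":[0,0,0]},{"gripper":50,"travel":[0,0,0],"twist":[0,0,0]},{"gripper":50,"travel":[0,0,0],"twist":[0,0,0]}]' 30; python3 go.py w 512.7 274 0 158.2;  python3 -m crank '[{"gripper":50,"travel":[0,0,-20],"twist":[0,0,0]},{"gripper":50,"travel":[0,0,-40],"twist":[0,0,0]},{"gripper":50,"travel":[0,0,-60],"twist":[0,0,0]},{"gripper":50,"travel":[0,0,-60],"twist":[0,0,-0.12]},{"gripper":50,"travel":[0,0,0],"twist":[0,0,-0.18]},{"gripper":50,"travel":[0,0,0],"twist":[0,0,-0.177]},{"gripper":50,"travel":[0,0,0],"twist":[0,0,0]}]' 30; python3 go.py f -5 0 150; python3 look.py side s2 160 60 200 150 4
```

```text
time: 12.28
ee_pos: [0.5125, 0.2745, 0.0]
tcp_rot: [180.0, 0.0, 158.2]
wrist_force: [-0.1, 0.4, 4.9]
opening: 0.0549
grasp_force: 32.6
t12.3 pos [512.5 274.5   0. ] rot [1.7998e+02 1.0000e-02 1.5821e+02] F [-0.1  0.4  4.9] open 54.9 grip 33
 twist [0.0003 0.0002 0.0002] then travel [-0.4 -0.4  0. ] | travel in present axes [-0.4 -0.4  0. ]
time: 13.15
ee_pos: [0.5122, 0.2744, 0.1792]
tcp_rot: [-180.0, -0.0, -174.5]
wrist_force: [1.4, -0.2, -1.2]
opening: 0.0549
grasp_force: 32.3
t13.2 pos [512.2 274.4 179.2] rot [-1.7998e+02 -5.0000e-02 -1.7453e+02] F [ 1.4 -0.2 -1.2] open 54.9 grip 32
 twist [-0.0004 -0.0008 -0.0013] then travel [ -56.4 -284.6   29.2] | travel in present axes [ -56.8 -284.5   29.2]
```

View pics/s2.png

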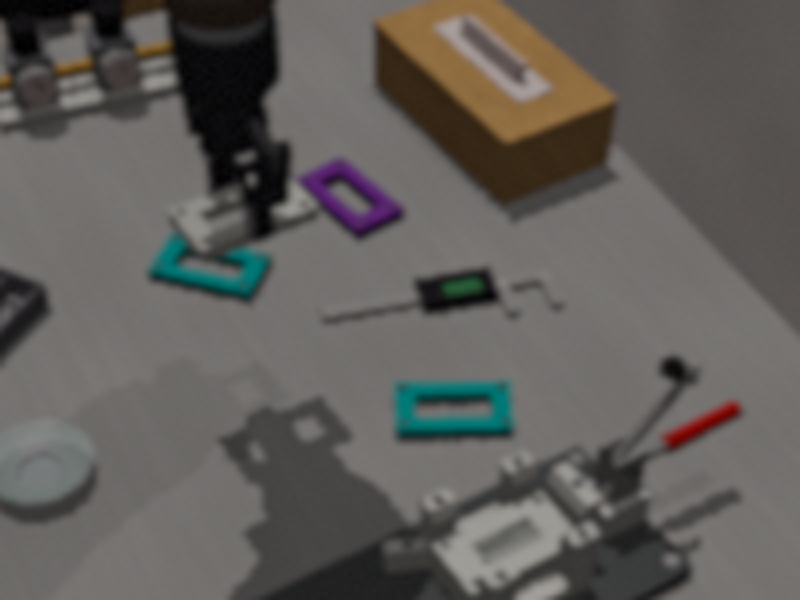

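The spacer is held flat at (245,215) in the crop, and the block sits in the pocket at (500,545). Next I carry the spacer over.

```bash
python3 -m crank '[{"gripper":50,"travel":[-5,-25,0],"twist":[0,0,0]},{"gripper":50,"travel":[-10,-50,0],"twist":[0,0,0]},{"gripper":50,"travel":[-10,-50,5],"twist":[0,0,0]},{"gripper":50,"travel":[-10,-50,10],"twist":[0,0,0]},{"gripper":50,"travel":[-10,-50,15],"twist":[0,0,0]},{"gripper":50,"travel":[-8,-40,0],"twist":[0,0,0]},{"gripper":50,"travel":[-4,-19.5,0],"twist":[0,0,0]},{"gripper":50,"travel":[0,0,0],"twist":[0,0,0]},{"gripper":50,"travel":[0,0,0],"twist":[0,0,0]}]' 30; python3 go.py f -4 0 85
```

```text
time: 14.32
ee_pos: [0.5964, -0.0023, 0.1498]
tcp_rot: [180.0, -0.0, -174.5]
wrist_force: [0.0, 0.7, -1.4]
opening: 0.0551
grasp_force: 32.3
t14.3 pos [596.4  -2.3 149.8] rot [ 1.7998e+02 -1.0000e-02 -1.7448e+02] F [ 0.   0.7 -1.4] open 55.1 grip 32
 twist [ 0.0004 -0.0001 -0.0005] then travel [-0.3 -1.1 64.8] | travel in present axes [-0.3 -1.2 64.8]
```

```bash
python3 -m crank '[{"gripper":50,"travel":[-0.3,-1.1,30],"twist":[0,0,0]},{"gripper":50,"travel":[0,0,30],"twist":[0,0,0]},{"gripper":50,"travel":[0,0,10],"twist":[0,0,0]},{"gripper":50,"travel":[0,0,7],"twist":[0,0,0]},{"gripper":50,"travel":[0,0,0],"twist":[0,0,0]}]' 30; python3 go.py f 0 0 49; python3 -m crank '[{"gripper":50,"travel":[0,0,5],"twist":[0,0,0]},{"gripper":50,"travel":[0,0,5],"twist":[0,0,0]},{"gripper":50,"travel":[0,0,5],"twist":[0,0,0]},{"gripper":50,"travel":[0,0,0],"twist":[0,0,0]}]' 30; python3 go.py f 0 0 49
```

```text
time: 14.95
ee_pos: [0.5972, -0.004, 0.0733]
tcp_rot: [-180.0, 0.0, -174.4]
wrist_force: [0.2, -0.0, -0.7]
opening: 0.0555
grasp_force: 32.3
t14.9 pos [597.2  -4.   73.3] rot [-1.8000e+02  4.0000e-02 -1.7444e+02] F [ 0.2 -0.  -0.7] open 55.5 grip 32
 twist [-0.      0.0006  0.0002] then travel [-3.7  0.6 24.3] | travel in present axes [-3.7  0.6 24.3]
time: 15.45
ee_pos: [0.5966, -0.0043, 0.0572]
tcp_rot: [180.0, -0.1, -174.5]
wrist_force: [-0.2, -0.3, -1.2]
opening: 0.0553
grasp_force: 32.3
t15.4 pos [596.6  -4.3  57.2] rot [ 1.7999e+02 -5.0000e-02 -1.7447e+02] F [-0.2 -0.3 -1.2] open 55.3 grip 32
 twist [ 0.0001 -0.0009 -0.0003] then travel [-4.3  0.9  8.2] | travel in present axes [-4.3  0.9  8.2]
```

```bash
python3 -m crank '[{"gripper":50,"travel":[-1,0.4,4],"twist":[0,0,0]},{"gripper":50,"travel":[-1,0,1],"twist":[0,0,0]},{"gripper":50,"travel":[-1,0,0],"twist":[0,0,0]},{"gripper":50,"travel":[0,0,0],"twist":[0,0,0]}]' 30; python3 -m crank '[{"gripper":50,"travel":[-1,0,0],"twist":[0,0,0]},{"gripper":50,"travel":[0,0,0],"twist":[0,0,0]}]' 30;python3 -m crank '[{"gripper":50,"travel":[-1,0,0],"twist":[0,0,0]},{"gripper":50,"travel":[0,0,0],"twist":[0,0,0]}]' 30; python3 go.py f 0 0 49
```

```text
time: 15.95
ee_pos: [0.5982, -0.0038, 0.0525]
tcp_rot: [180.0, -0.2, -174.5]
wrist_force: [-9.9, -1.7, 2.8]
opening: 0.055
grasp_force: 32.8
time: 16.2
ee_pos: [0.5982, -0.0038, 0.0523]
tcp_rot: [180.0, -0.3, -174.5]
wrist_force: [-14.7, -1.5, 4.8]
opening: 0.0548
grasp_force: 33.0
time: 16.45
ee_pos: [0.5984, -0.0037, 0.0521]
tcp_rot: [180.0, -0.4, -174.5]
wrist_force: [-18.3, -2.1, 6.7]
opening: 0.0547
grasp_force: 33.1
t16.4 pos [598.4  -3.7  52.1] rot [ 179.99   -0.43 -174.47] F [-18.3  -2.1   6.7] open 54.7 grip 33
 twist [ 0.0001 -0.0074 -0.0003] then travel [-2.5  0.5  3.1] | travel in present axes [-2.5  0.5  3.1]
```

```bash
python3 -m crank '[{"gripper":50,"travel":[3.5,0,0],"twist":[0,0,0]},{"gripper":50,"travel":[0,0,1],"twist":[0,0,0]},{"gripper":50,"travel":[0,0,1],"twist":[0,0,0]},{"gripper":50,"travel":[0,0,0],"twist":[0,0,0]}]' 30;python3 -m crank '[{"gripper":50,"travel":[0,0,1],"twist":[0,0,0]},{"gripper":50,"travel":[0,0,0],"twist":[0,0,0]}]' 30; python3 go.py f 0 0 49
```

```text
time: 16.95
ee_pos: [0.5984, -0.0038, 0.0506]
tcp_rot: [-180.0, -0.0, -174.5]
wrist_force: [-2.8, -0.7, -1.0]
opening: 0.0549
grasp_force: 32.5
time: 17.2
ee_pos: [0.5984, -0.0037, 0.0496]
tcp_rot: [180.0, -0.0, -174.5]
wrist_force: [-2.1, -1.1, -0.7]
opening: 0.0552
grasp_force: 32.5
t17.2 pos [598.4  -3.7  49.6] rot [ 1.8000e+02 -1.0000e-02 -1.7446e+02] F [-2.1 -1.1 -0.7] open 55.2 grip 32
 twist [ 0.     -0.0002 -0.0001] then travel [-2.5  0.5  0.6] | travel in present axes [-2.5  0.5  0.6]
```

```bash
python3 -m crank '[{"gripper":50,"travel":[0,0,0.7],"twist":[0,0,0]},{"gripper":50,"travel":[0,0,0],"twist":[0,0,0]}]' 30;python3 -m crank '[{"gripper":50,"travel":[0,0,0.7],"twist":[0,0,0]},{"gripper":50,"travel":[0,0,0],"twist":[0,0,0]}]' 30; python3 go.py f 0 0 49
```

```text
time: 17.45
ee_pos: [0.5984, -0.0037, 0.0492]
tcp_rot: [180.0, 0.0, -174.5]
wrist_force: [-3.7, -0.6, 1.6]
opening: 0.0553
grasp_force: 32.6
time: 17.7
ee_pos: [0.5984, -0.0037, 0.049]
tcp_rot: [-180.0, 0.0, -174.5]
wrist_force: [-5.5, -1.3, 5.5]
opening: 0.0549
grasp_force: 33.1
t17.7 pos [598.4  -3.7  49. ] rot [-1.8000e+02  3.0000e-02 -1.7446e+02] F [-5.5 -1.3  5.5] open 54.9 grip 33
 twist [-0.      0.0005 -0.0001] then travel [-2.4  0.5  0. ] | travel in present axes [-2.4  0.5  0. ]
```

```bash
python3 -m crank '[{"gripper":60,"travel":[0,0,0],"twist":[0,0,0]},{"gripper":66,"travel":[0,0,0],"twist":[0,0,0]},{"gripper":68,"travel":[0,0,0],"twist":[0,0,0]},{"gripper":70,"travel":[0,0,-15],"twist":[0,0,0]},{"gripper":75,"travel":[0,0,-40],"twist":[0,0,0]},{"gripper":85,"travel":[0,0,-50],"twist":[0,0,0.12]},{"gripper":85,"travel":[0,0,-10],"twist":[0,0,0.18]},{"gripper":85,"travel":[0,0,0],"twist":[0,0,0.175]}]' 20; python3 go.py w 483.4 -314 60 158.3
```

```text
time: 18.7
ee_pos: [0.5992, -0.0038, 0.1663]
tcp_rot: [179.9, 0.2, 158.0]
wrist_force: [0.7, 0.1, -0.3]
opening: 0.0849
grasp_force: 0.0
t18.7 pos [599.2  -3.8 166.3] rot [179.92   0.2  157.99] F [ 0.7  0.1 -0.3] open 84.9 grip 0
 twist [ 0.0014  0.0035 -0.0053] then travel [  -7.1 -331.1  106.3] | travel in present axes [  -8.5 -331.2  105.8]
```

```bash
python3 -m crank '[{"gripper":85,"travel":[-1,-25,0],"twist":[0,0,-0.005]},{"gripper":85,"travel":[-1,-50,0],"twist":[0,0,0]},{"gripper":85,"travel":[-1,-50,0],"twist":[0,0,0]},{"gripper":85,"travel":[-1,-50,0],"twist":[0,0,0]},{"gripper":85,"travel":[-1,-50,25],"twist":[0,0,0]},{"gripper":85,"travel":[-1,-50,30],"twist":[0,0,0]},{"gripper":85,"travel":[-1,-36,30],"twist":[0,0,0]},{"gripper":85,"travel":[0,-20,21],"twist":[0,0,0]},{"gripper":85,"travel":[0,0,0],"twist":[0,0,0]},{"gripper":85,"travel":[0,0,0],"twist":[0,0,0]}]' 20; python3 go.py w 483.4 -314 3 158.3
```

```text
time: 19.95
ee_pos: [0.4848, -0.3143, 0.0589]
tcp_rot: [-180.0, 0.1, 158.6]
wrist_force: [-0.0, 1.1, 0.8]
opening: 0.0853
grasp_force: 0.0
t19.9 pos [ 484.8 -314.3   58.9] rot [-1.8000e+02  9.0000e-02  1.5862e+02] F [-0.   1.1  0.8] open 85.3 grip 0
 twist [-0.      0.0016  0.0056] then travel [ 1.4 -0.2 55.9] | travel in present axes [ 1.5 -0.2 55.9]
```

```bash
python3 -m crank '[{"gripper":85,"travel":[1.4,-0.2,25],"twist":[0,0,0.0056]},{"gripper":85,"travel":[0,0,23],"twist":[0,0,0]},{"gripper":85,"travel":[0,0,8],"twist":[0,0,0]},{"gripper":68,"travel":[0,0,0],"twist":[0,0,0]},{"gripper":68,"travel":[0,0,0],"twist":[0,0,0]},{"gripper":66,"travel":[0,0,2.4],"twist":[0,0,0]},{"gripper":66,"travel":[0,0,0],"twist":[0,0,0]}]' 25; python3 go.py w 483.4 -314 0 158.3
```

```text
time: 20.82
ee_pos: [0.4828, -0.3142, -0.0008]
tcp_rot: [-180.0, 0.0, 158.3]
wrist_force: [-0.0, 0.5, -0.1]
opening: 0.0656
grasp_force: 0.0
t20.8 pos [ 482.8 -314.2   -0.8] rot [-1.8000e+02  2.0000e-02  1.5829e+02] F [-0.   0.5 -0.1] open 65.6 grip 0
 twist [-0.0001  0.0003 -0.0002] then travel [-0.5  0.4 -0.8] | travel in present axes [-0.5  0.4 -0.8]
```

```bash
python3 -m crank '[{"gripper":60,"travel":[-0.5,0,-0.8],"twist":[0,0,0]},{"gripper":54,"travel":[0,0,0],"twist":[0,0,0]},{"gripper":50,"travel":[0,0,0],"twist":[0,0,0]},{"gripper":50,"travel":[0,0,0],"twist":[0,0,0]},{"gripper":50,"travel":[0,0,0],"twist":[0,0,0]}]' 30; python3 go.py w 483.4 -314 0 158.3;  python3 -m crank '[{"gripper":50,"travel":[0,0,-20],"twist":[0,0,0]},{"gripper":50,"travel":[0,0,-40],"twist":[0,0,0]},{"gripper":50,"travel":[0,0,-60],"twist":[0,0,0]},{"gripper":50,"travel":[0,0,-60],"twist":[0,0,-0.12]},{"gripper":50,"travel":[0,0,0],"twist":[0,0,-0.18]},{"gripper":50,"travel":[0,0,0],"twist":[0,0,-0.177]},{"gripper":50,"travel":[0,0,0],"twist":[0,0,0]}]' 30; python3 go.py w 594.4 -3.7 150 185.55; python3 look.py side s3 230 130 200 150 4
```

```text
time: 21.45
ee_pos: [0.4834, -0.3145, 0.0003]
tcp_rot: [-180.0, 0.0, 158.3]
wrist_force: [-1.9, 0.8, 5.1]
opening: 0.0548
grasp_force: 32.7
t21.4 pos [ 4.834e+02 -3.145e+02  3.000e-01] rot [-1.7999e+02  4.0000e-02  1.5829e+02] F [-1.9  0.8  5.1] open 54.8 grip 33
 twist [-0.0002  0.0008 -0.0002] then travel [0.2 0.5 0.3] | travel in present axes [0.2 0.5 0.3]
time: 22.32
ee_pos: [0.483, -0.3143, 0.1793]
tcp_rot: [180.0, -0.0, -174.5]
wrist_force: [-0.6, 0.3, -1.2]
opening: 0.0554
grasp_force: 32.3
t22.3 pos [ 483.  -314.3  179.3] rot [ 1.7997e+02 -4.0000e-02 -1.7445e+02] F [-0.6  0.3 -1.2] open 55.4 grip 32
 twist [ 0.0005 -0.0007 -0.    ] then travel [-140.9  298.4   29.3] | travel in present axes [-140.9  298.3   29.3]
```

View pics/s3.png

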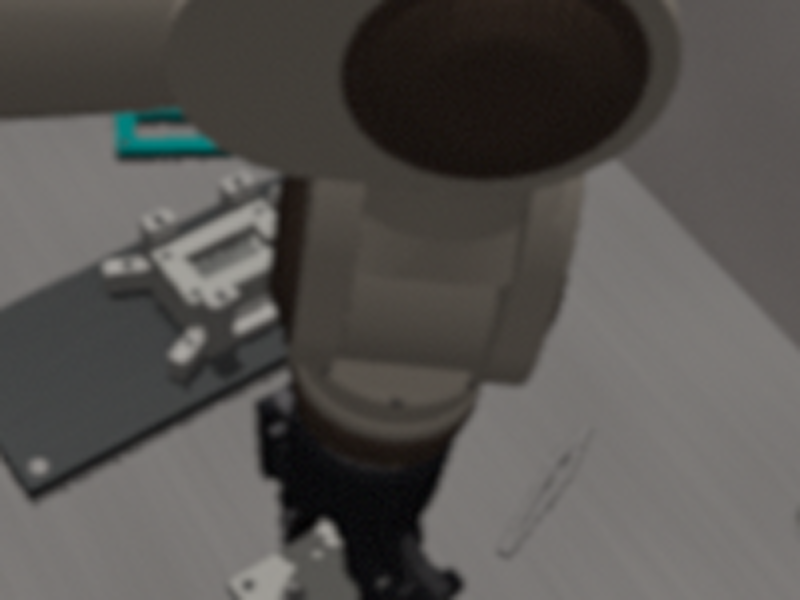

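The spacer is seated in the pocket at (220,260), and the cover is held at (290,580). Now I carry the cover over.

```bash
python3 -m crank '[{"gripper":50,"travel":[-11,25,0],"twist":[0,0,0]},{"gripper":50,"travel":[-23,50,0],"twist":[0,0,0]},{"gripper":50,"travel":[-23,50,5],"twist":[0,0,0]},{"gripper":50,"travel":[-23,50,10],"twist":[0,0,0]},{"gripper":50,"travel":[-23,50,15],"twist":[0,0,0]},{"gripper":50,"travel":[-23,48,0],"twist":[0,0,0]},{"gripper":50,"travel":[-15,25,0],"twist":[0,0,0]},{"gripper":50,"travel":[0,0,0],"twist":[0,0,0]},{"gripper":50,"travel":[0,0,0],"twist":[0,0,0]}]' 30; python3 go.py w 594.4 -3.7 85 185.55
```

```text
time: 23.5
ee_pos: [0.594, -0.0043, 0.1494]
tcp_rot: [-180.0, -0.0, -174.5]
wrist_force: [-0.7, -0.8, -1.0]
opening: 0.0546
grasp_force: 32.3
t23.5 pos [594.   -4.3 149.4] rot [-1.7999e+02 -4.0000e-02 -1.7450e+02] F [-0.7 -0.8 -1. ] open 54.6 grip 32
 twist [-0.0002 -0.0008 -0.0008] then travel [-0.5  0.6 64.4] | travel in present axes [-0.5  0.6 64.4]
```

```bash
python3 -m crank '[{"gripper":50,"travel":[-0.3,0.6,30],"twist":[0,0,0]},{"gripper":50,"travel":[0,0,30],"twist":[0,0,0]},{"gripper":50,"travel":[0,0,8],"twist":[0,0,0]},{"gripper":50,"travel":[0,0,6],"twist":[0,0,0]},{"gripper":50,"travel":[0,0,6],"twist":[0,0,0]},{"gripper":50,"travel":[0,0,0],"twist":[0,0,0]},{"gripper":50,"travel":[0,0,0],"twist":[0,0,0]}]' 30; python3 go.py w 598.3 -3.7 61 185.55
```

```text
time: 24.38
ee_pos: [0.5948, -0.0033, 0.0703]
tcp_rot: [-180.0, 0.0, -174.4]
wrist_force: [-0.2, 0.8, -1.4]
opening: 0.0549
grasp_force: 32.3
t24.4 pos [594.8  -3.3  70.3] rot [-1.7999e+02  4.0000e-02 -1.7438e+02] F [-0.2  0.8 -1.4] open 54.9 grip 32
 twist [-0.0001  0.0008  0.0012] then travel [-3.4 -0.7  9.3] | travel in present axes [-3.4 -0.7  9.3]
```

```bash
python3 -m crank '[{"gripper":50,"travel":[0,0,4],"twist":[0,0,0]},{"gripper":50,"travel":[0,0,3.5],"twist":[0,0,0]},{"gripper":50,"travel":[-1,0,0],"twist":[0,0,0]},{"gripper":50,"travel":[-1,0,0],"twist":[0,0,0]},{"gripper":50,"travel":[0,0,0],"twist":[0,0,0]}]' 30;python3 -m crank '[{"gripper":50,"travel":[-1,0,0],"twist":[0,0,0]},{"gripper":50,"travel":[-1,0,0],"twist":[0,0,0]},{"gripper":50,"travel":[0,0,0],"twist":[0,0,0]}]' 30;python3 -m crank '[{"gripper":50,"travel":[-1,0,0],"twist":[0,0,0]},{"gripper":50,"travel":[0,0,0],"twist":[0,0,0]}]' 30; python3 go.py w 598.3 -3.7 61 185.55
```

```text
time: 25.0
ee_pos: [0.5967, -0.0031, 0.0624]
tcp_rot: [-180.0, 0.0, -174.4]
wrist_force: [-0.1, 0.2, -1.4]
opening: 0.0551
grasp_force: 32.3
time: 25.38
ee_pos: [0.5986, -0.0029, 0.0623]
tcp_rot: [-180.0, 0.0, -174.4]
wrist_force: [0.9, 0.1, -1.1]
opening: 0.0549
grasp_force: 32.3
time: 25.62
ee_pos: [0.5991, -0.0029, 0.0621]
tcp_rot: [180.0, -0.1, -174.4]
wrist_force: [-3.2, 0.4, -1.2]
opening: 0.0548
grasp_force: 32.4
t25.6 pos [599.1  -2.9  62.1] rot [ 1.8000e+02 -5.0000e-02 -1.7438e+02] F [-3.2  0.4 -1.2] open 54.8 grip 32
 twist [ 0.     -0.0009  0.0012] then travel [ 0.9 -0.8  1.1] | travel in present axes [ 0.9 -0.8  1.1]
```

Contact with the stop at 599.1. Shift y slightly and lower to touch.

```bash
python3 -m crank '[{"gripper":50,"travel":[0,-0.6,0.7],"twist":[0,0,0.001]},{"gripper":50,"travel":[0,0,0.5],"twist":[0,0,0]},{"gripper":50,"travel":[0,0,0],"twist":[0,0,0]}]' 30; python3 -m crank '[{"gripper":50,"travel":[0,0,0.7],"twist":[0,0,0]},{"gripper":50,"travel":[0,0,0],"twist":[0,0,0]}]' 30; python3 go.py w 598.3 -3.7 61 185.55
```

```text
time: 26.0
ee_pos: [0.5993, -0.0034, 0.0613]
tcp_rot: [180.0, -0.0, -174.4]
wrist_force: [-5.4, 0.4, 2.5]
opening: 0.0552
grasp_force: 32.7
time: 26.25
ee_pos: [0.5993, -0.0034, 0.0613]
tcp_rot: [180.0, 0.0, -174.4]
wrist_force: [-7.4, -0.0, 8.0]
opening: 0.0546
grasp_force: 33.2
t26.2 pos [599.3  -3.4  61.3] rot [ 179.99    0.   -174.44] F [-7.4 -0.   8. ] open 54.6 grip 33
 twist [0.0001 0.     0.0002] then travel [ 1.  -0.2  0.3] | travel in present axes [ 1.  -0.2  0.3]
```

```bash
python3 -m crank '[{"gripper":60,"travel":[0,0,0],"twist":[0,0,0]},{"gripper":66,"travel":[0,0,0],"twist":[0,0,0]},{"gripper":68,"travel":[0,0,0],"twist":[0,0,0]},{"gripper":68,"travel":[0,0,-15],"twist":[0,0,0]},{"gripper":60,"travel":[0,0,-40],"twist":[0,0,0]},{"gripper":40,"travel":[0,0,-50],"twist":[0,0,0]},{"gripper":15,"travel":[40,0,0],"twist":[0,0,0]},{"gripper":15,"travel":[50,0,0],"twist":[0,0,0]},{"gripper":15,"travel":[50,0,0],"twist":[0,0,0]},{"gripper":15,"travel":[50,0,0],"twist":[0,0,0]},{"gripper":15,"travel":[0,0,0],"twist":[0,0,0]}]' 20; python3 go.py f -75 0 40; python3 look.py side s4 230 130 120 90 6;python3 look.py top t4 202 105 100 75 8
```

```text
time: 27.62
ee_pos: [0.4086, -0.0221, 0.1672]
tcp_rot: [-180.0, 0.2, -174.5]
wrist_force: [1.5, -0.1, 0.7]
opening: 0.015
grasp_force: 0.0
t27.6 pos [408.6 -22.1 167.2] rot [-1.7997e+02  1.6000e-01 -1.7447e+02] F [ 1.5 -0.1  0.7] open 15.0 grip 0
 twist [-0.0005  0.0027 -0.0003] then travel [-118.2    0.4  127.2] | travel in present axes [-117.8    0.5  127.5]
```

View pics/s4.png

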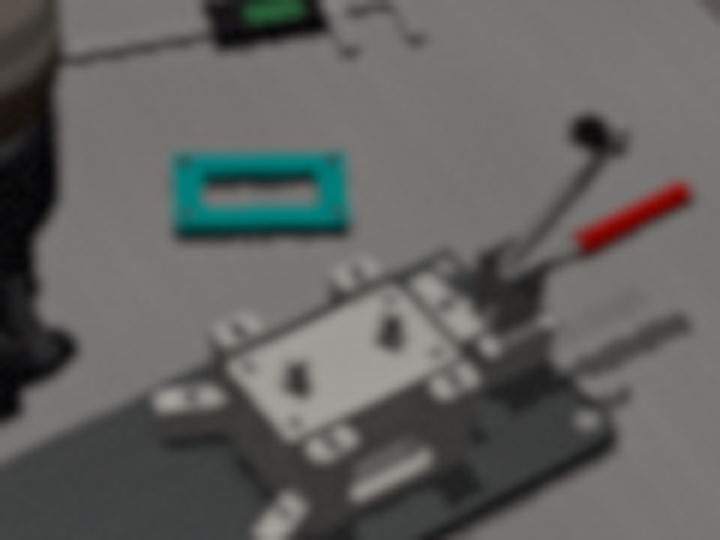

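View pics/t4.png

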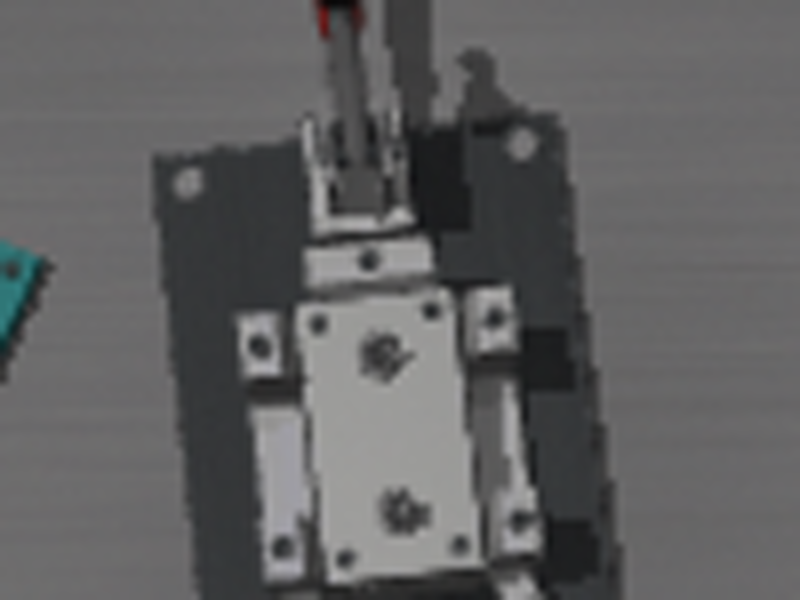

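The side crop shows the cover flat in the pocket with its fittings up, and the top crop shows it square against the stop at (370,285). To finish, I push gently on the rear of all three so they sit flush.

```bash
python3 -m crank '[{"gripper":15,"travel":[-50,0.2,0],"twist":[0,0,0]},{"gripper":15,"travel":[-48,0.2,0],"twist":[0,0,0]},{"gripper":15,"travel":[-20,0,20],"twist":[0,0,0]},{"gripper":15,"travel":[0,0,40],"twist":[0,0,0]},{"gripper":15,"travel":[0,0,40],"twist":[0,0,0]},{"gripper":15,"travel":[0,0,27],"twist":[0,0,0]},{"gripper":15,"travel":[0,0,0],"twist":[0,0,0]},{"gripper":15,"travel":[-5,0,0],"twist":[0,0,0]},{"gripper":15,"travel":[-4,0,0],"twist":[0,0,0]},{"gripper":15,"travel":[0,0,0],"twist":[0,0,0]}]' 20; python3 go.py w 539 -9.3 40 185.5
```

```text
time: 28.98
ee_pos: [0.5378, -0.0091, 0.0393]
tcp_rot: [-180.0, 0.1, -174.4]
wrist_force: [-1.0, 0.4, 0.3]
opening: 0.0149
grasp_force: 0.0
t29.0 pos [537.8  -9.1  39.3] rot [-1.7999e+02  9.0000e-02 -1.7443e+02] F [-1.   0.4  0.3] open 14.9 grip 0
 twist [-0.0002  0.0016  0.0012] then travel [-1.1 -0.3 -0.7] | travel in present axes [-1.1 -0.3 -0.7]
```

```bash
python3 -m crank '[{"gripper":15,"travel":[-1,0,0],"twist":[0,0,0]},{"gripper":15,"travel":[0,0,0],"twist":[0,0,0]}]' 20; python3 -m crank '[{"gripper":15,"travel":[-1,0,0],"twist":[0,0,0]},{"gripper":15,"travel":[0,0,0],"twist":[0,0,0]}]' 20; python3 -m crank '[{"gripper":15,"travel":[-1,0,0],"twist":[0,0,0]},{"gripper":15,"travel":[0,0,0],"twist":[0,0,0]}]' 20
```

```text
time: 29.22
ee_pos: [0.5379, -0.0091, 0.0385]
tcp_rot: [-180.0, 0.0, -174.4]
wrist_force: [0.6, 0.7, 0.1]
opening: 0.0151
grasp_force: 0.0
time: 29.48
ee_pos: [0.5388, -0.009, 0.0384]
tcp_rot: [180.0, 0.0, -174.4]
wrist_force: [0.2, -0.1, 0.2]
opening: 0.0149
grasp_force: 0.0
time: 29.72
ee_pos: [0.5389, -0.0089, 0.0383]
tcp_rot: [180.0, -0.1, -174.4]
wrist_force: [-5.7, -0.3, 4.0]
opening: 0.0151
grasp_force: 3.0
```

```bash
python3 -m crank '[{"gripper":15,"travel":[-1,0,0],"twist":[0,0,0]},{"gripper":15,"travel":[0,0,0],"twist":[0,0,0]}]' 20; python3 -m crank '[{"gripper":15,"travel":[5,0,0],"twist":[0,0,0]},{"gripper":15,"travel":[20,0,0],"twist":[0,0,0]},{"gripper":15,"travel":[20,0,-20],"twist":[0,0,0]},{"gripper":15,"travel":[40,0,-50],"twist":[0,0,0]},{"gripper":15,"travel":[40,0,-50],"twist":[0,0,0]},{"gripper":15,"travel":[20,0,0],"twist":[0,0,0]},{"gripper":15,"travel":[0,0,0],"twist":[0,0,0]},{"gripper":15,"travel":[0,0,0],"twist":[0,0,0]}]' 20; python3 look.py side s5 255 155 80 60 10; python3 look.py top t5 202 105 100 75 8
```

```text
time: 29.98
ee_pos: [0.5389, -0.009, 0.0383]
tcp_rot: [-180.0, -0.2, -174.4]
wrist_force: [-12.1, -1.5, 7.4]
opening: 0.0151
grasp_force: 5.9
time: 30.98
ee_pos: [0.3988, -0.0226, 0.1555]
tcp_rot: [180.0, -0.0, -174.4]
wrist_force: [-0.1, -0.1, -0.9]
opening: 0.0152
grasp_force: 0.0
```

View pics/s5.png

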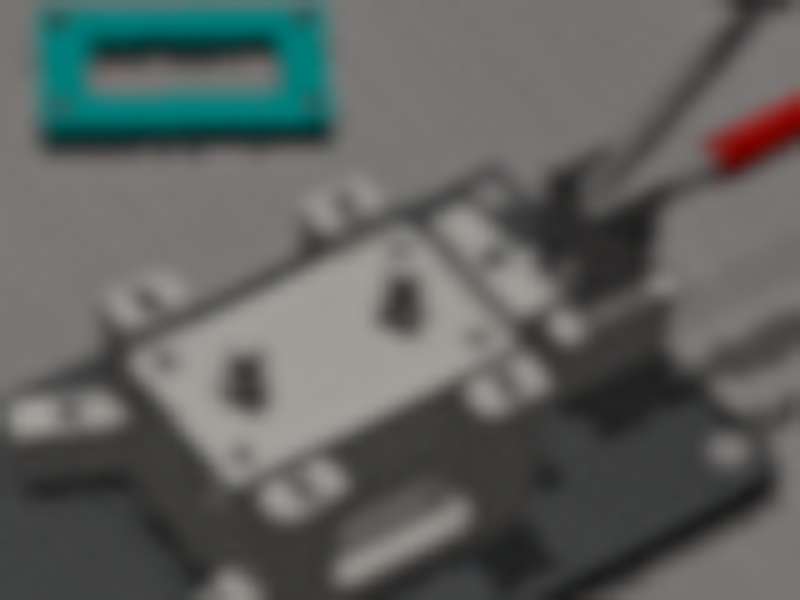

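The cover lies flat and square between the locators (centre about (325,350)), fittings up, against the stop at (480,290). The robot is well clear.

```bash
python3 -c "
from workcell import bot
print(bot.job_done())"
```

```text
the job is handed in; nothing more can be done
None
```

I slid the base block home, laid the spacer frame and then the cover (fittings up) on it in the nest, squared all three against the back stop with a gentle push from behind, and handed the job in at about 31 s; no verdict was returned.

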